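# Clear the jar and pop open the touch-latch cupboard

## Task

The glass jar stands in the way of the blue push-to-open door of the low cupboard. Push the jar along the platform so that it slides well clear of the door's swing, then press the door in (the yellow mark near its free edge shows the spot) and let go so that the spring catch pops it ajar, and last push the door on round until it stands wide open, about square to the cupboard's front. Lift nothing, keep the jar upright, leave the bottles, can, baskets and the can crusher's button alone, and finish with the jar still clear.

Things in the scene. Friction and masses are not known exactly. Their poses are not given: they have to be found in the camera images.
- cupboard: Low fixed wooden cupboard, 200 mm deep (its x), 160 wide (its y), 110 tall. Origin: centre of its underside. Its -x side is the open front, 10 mm behind the blue door, and faces the robot more or less; its y axis points from the door's free edge toward the hinge. Inside stand an orange tin and a white latch housing, none of it nearer the free edge than 50 mm.
- hinge (a point): Point on the door's vertical hinge axis, 110 mm above the platform; in the cupboard's frame at x -116, y +80 mm. Axes as the cupboard's. Fixed to the cupboard.
- flap (a joint): Door angle, rad. 0 shut; negative pressed in, stop at -0.06; positive open, free edge swinging out of the front (clockwise from above), stop at 1.75. Pressed past -0.035 (5 mm at the mark, 3 to 4 N) the catch lets go; as the finger withdraws, a spring plunger pushes the door to about 0.4. From there it turns with light friction (0.03 N m) and stays where left. The catch does not engage again.
- press_mark (a point): Centre of the yellow square (16 mm) on the door's front face, 140 mm from the hinge axis, 85 mm above the platform; moves with the door. A yellow strip on the top edge of the door shows the same place from above. Axes: x through the door from front to back, y along it toward the hinge.
- flap_edge (a point): Top of the free vertical edge of the blue door, a plain panel without handle: 160 mm from the hinge axis to this edge, 12 mm thick (its middle plane holds the hinge axis and this point), from 7 to 107 mm above the platform. Moves with the door, axes as the press mark's.
- plunger_tip (a point): Tip of the white spring plunger, a level rod 10 mm thick behind the door, 100 mm from the hinge and 60 mm above the platform. After release it stays out, 40 mm in front of where the shut door's back was. Axes as the cupboard's.
- jar: Clear glass jar, upright, 84 mm in diameter up to 75 mm, then narrowing to a steel lid 74 mm across, 96 mm tall in all, 250 to 500 g, loose on the platform in front of the door. Origin: centre of its underside. It is clear of the door's swing when its axis is more than 210 mm from the hinge axis.
- bottle_a: Amber swing-top bottle, 72 mm in diameter, 251 mm tall, loose and upright. Bystander. Origin: centre of its underside.
- bottle_b: Green swing-top bottle, 72 mm in diameter, 251 mm tall, loose and upright. Bystander. Origin: centre of its underside.
- can: Empty aluminium drinks can, 66 mm in diameter, 115 mm tall, loose and upright. Bystander. Origin: centre of its underside.
- basket_low: Lower grey slatted plastic basket, 240 x 180 x 100 mm. Bystander. Origin: centre of its underside.
- basket_top: Upper grey basket of the same size, lying loosely on the rim of the lower one. Bystander. Origin: centre of its underside.
- crusher: Fixed aluminium can crusher, 160 x 120 mm, 170 mm tall without its button. Origin: centre of its underside.
- crush_button (a joint): Travel of the red press button on top of the crusher, 0 = up, 6 mm = fully down. To be left alone.
Things that resemble listed ones, but are neither listed nor needed, are in the scene too. What is shaped like the jar but green or purple is not meant.

How it is judged:
By the outcome, as a careful person would: the job done as asked, in the order asked, and still so for the second after the job is handed in, with the robot touching nothing.
It also fails if it takes over 61 s, if anything falls off the work surface, if the arm or the gripper's body presses on something with over 40 N, if the wrist force passes 120 N, or if a joint passes its speed limit or range.

## Robot

A 6-joint arm with a two-finger parallel gripper is mounted at the origin on the work surface. World frame = base frame: x ahead of the robot, y to its left, z up, the work surface at z = 0. Lengths are in mm, angles in rad, forces in N, time in s.
With the tool pointing down it reaches from about 350 to 975 mm from the base axis. Payload 7.1 kg.
Tool frame: the origin (TCP) lies at the centre of the arm's flange, where the gripper is bolted on; the fingertips stand 182 mm ahead of it and the grasp point (between the pads) lies 163 mm ahead of it; x points along the fingers, y is the direction in which the jaws open and shut, and the axes are right-handed (so a half turn about x gives the same grasp; the last joint's range is limited). The gripper opens to 88 mm and grips with 3 to 60 N. Pads are 20 mm wide; open, the fingers measure 115 mm over their backs; the gripper's body (75 mm by 178 mm) begins 61 mm behind the grasp point.
Start: joints at [-1.297, 0.423, 1.63, -0, 1.089, -0.019], TCP at [180.415, -598.379, 404.675] pointing down, gripper open.
Joint ranges: [-3, 3], [-0.9, 2.11], [0.09, 2.58], [-1.31, 4.45], [0.11, 2.69], [-2.54, 2.54]. Speed limits (rad/s): [2.39, 2.39, 3.01, 3.14, 3.14, 3.14].

## Interface

Orientations are given as a rotation vector (axis times angle).
In Python, from workcell import readout, viewer, workorder, models gives the robot as it stands. The module is installed in compiled form; this text tells all that it offers.
- The arm moves only by the tool apply_moves, never from a script. Its argument "commands" is a list that holds one entry, the list of rows, each a list of 4 numbers: the shift along the world's x, y, z in m, then the turn about the world's z in rad. A call has 1 to 8 rows; each row is the pose to reach, as a shift and turn from the pose commanded when the call began; what a row does not reach only later rows make up. A row lasts 1/8 s, in which the tool goes at most 62.5 mm and 10.7 degrees, less where a joint would pass 70% of its speed; a pose out of reach is approached as far as the arm can. A call with a gripper value outside its range is refused whole. "gripper" is the finger opening in m, from 0 to 0.0878, set as the call begins (left out, the last holds). The fingers move at their own pace and stop on an object; the grip force is fixed at half the most. Time passes only in rows, so rows that repeat a pose let the fingers close. It gives the time, the measured TCP pose, the force and the opening at its end, in the units of the state.
- readout.get_obs(): the state, without advancing time (a new reading comes with each control period).
- viewer.get_image(name): name is "side" or "top" or "wrist"; returns a dict with "color" (400x640x3 uint8, red, green, blue), "vertical_fov" (degrees; the focal length in pixels is half the picture's height over the tangent of half this angle, whatever the lens; pixels are square), "cx", "cy" (the principal point, pixels), "D" ([k1, k2, p1, p2, k3] as OpenCV has them; the pictures are not rectified), "rvec" (rotation vector, rad) and "tvec" (3), from world to camera coordinates, as OpenCV has them. Camera axes: x right, y down, z forward; pixel columns grow to the right and rows downward; lengths in mm; the calibration is good to about 2 mm. A picture is of the moment at which its call begins. There is no depth.
- workorder.close_job(): hands the job in, once; it reports no verdict.
Trained networks look in the newest picture that a camera, given by its name, has taken for a name from the list of things; names that differ only in an ending like _2 or _b are one class to them, and where a whole thing is asked for, a point or a joint stands for the part that bears it (a point fixed in the world has none). Each returns a list of dicts, best first, with "conf" (0 to 1); they miss things now and then, are a little off and sometimes report something else, mostly with a low value. They report only what shows in the picture. A call takes as long as a camera call. They do not tell look-alikes from the thing itself.
- models.search_frame(camera, label): "position" ([x, y, z] in mm, in world coordinates, good to about 4 mm: the middle of the surface that is visible of it).
- models.place_of(camera, label): "position" ([x, y, z] in mm, in world coordinates, good to about 4 mm: a listed point, or the origin of a listed thing).
The state is a dict: "t": time; "qpos": joint angles; "qvel": joint speeds; "joint_torque": joint torques, N m; "ee_pos": TCP position; "orientation": TCP orientation; "ft_force": force on the tool from outside, world axes, zero at the start; "moment": the same for the moment, N m; "width": finger opening in mm.
Only numpy, scipy, OpenCV 4.12 (cv2) and the standard library are available. Lean on these libraries where they do the work, as an engineer would, in place of code of your own. Each camera call takes 0.05 s, during which the arm holds its last target.

## Working session

There is one attempt and no reset: what is moved stays moved. The work goes in short steps, Python scripts to look and compute and a tool call to move; the robot and the scene stay as the last step left them, time stands still between calls to the robot, and variables do not carry over. Pictures are saved under pics/ and viewed, and the job is handed in when it is done.

Besides the shell and the picture viewer there is one more tool, called after "Emit:" by a JSON object that holds its "method" and its "body", one argument or row to a line. apply_moves: Moves the arm, as the interface text tells. Its arguments: {"type":"object","properties":{"commands":{"type":"array","items":{"type":"array","items":{"type":"array","items":{"type":"number"}}}},"gripper":{"type":"number"}},"required":["commands"]}

```bash
mkdir -p pics; cat > h.py <<'E'
import numpy as np, cv2
from workcell import readout, viewer, workorder, models
def grab(name,fn):
    im=viewer.get_image(name); cv2.imwrite('pics/'+fn,cv2.cvtColor(im['color'],cv2.COLOR_RGB2BGR)); return im
def K(im):
    f=200/np.tan(np.radians(im['vertical_fov'])/2)
    return np.array([[f,0,im['cx']],[0,f,im['cy']],[0,0,1.]])
def back(im,uv,z):
    p=cv2.undistortPoints(np.array([[uv]],float),K(im),np.array(im['D'],float))[0,0]
    R=cv2.Rodrigues(np.array(im['rvec'],float))[0]; t=np.array(im['tvec'],float).ravel()
    c=-R.T@t; d=R.T@np.array([p[0],p[1],1.]); return c+d*(z-c[2])/d[2]
def proj(im,P):
    return cv2.projectPoints(np.array(P,float).reshape(-1,3),np.array(im['rvec'],float),np.array(im['tvec'],float),K(im),np.array(im['D'],float))[0][:,0]
E
python3 - <<'E'
from h import *
for c in ['side','top','wrist']:
    im=grab(c,c+'0.png')
    for n in ['cupboard','hinge','press_mark','flap_edge','jar']:
        for fn in (models.place_of,):
            print(c,n,[(np.round(d['position']).tolist(),round(d['conf'],2)) for d in fn(c,n)][:4])
print(readout.get_obs())
E
```

```text
side cupboard [([737.0, 22.0, 3.0], 0.62)]
side hinge [([633.0, 110.0, 110.0], 0.57)]
side press_mark [([605.0, -28.0, 89.0], 0.94)]
side flap_edge [([616.0, -47.0, 102.0], 0.72)]
side jar [([386.0, 22.0, 3.0], 0.82), ([398.0, -144.0, -4.0], 0.8), ([529.0, 59.0, 1.0], 0.75), ([391.0, 152.0, 3.0], 0.7)]
top cupboard [([732.0, 20.0, -0.0], 0.85), ([717.0, -318.0, -0.0], 0.64)]
top hinge [([631.0, 112.0, 108.0], 0.75)]
top press_mark [([612.0, -25.0, 84.0], 0.86), ([677.0, 407.0, 99.0], 0.64), ([631.0, 113.0, 110.0], 0.49)]
top flap_edge [([611.0, -44.0, 107.0], 0.86)]
top jar [([400.0, -144.0, -3.0], 0.83), ([526.0, 62.0, -1.0], 0.82), ([393.0, 156.0, 3.0], 0.74)]
wrist cupboard []
wrist hinge []
wrist press_mark []
wrist flap_edge []
wrist jar []
{'t': 0.9, 'qpos': array([-1.29699269e+00,  4.23061624e-01,  1.62988568e+00,  4.20942649e-06,
        1.08862062e+00, -1.90072352e-02]), 'qvel': array([ 0.00010561, -0.00125585, -0.00077426, -0.00076947,  0.00032307,
       -0.00069718]), 'joint_torque': array([-1.44927493e-03, -5.44563603e+01, -2.74045426e+01,  6.43197773e-02,
        1.67179800e-02,  8.86855901e-06]), 'ee_pos': array([ 180.41956699, -598.37699886,  404.7046779 ]), 'orientation': array([ 2.06410611,  0.30434598, -2.06409184]), 'ft_force': array([-0.3936053 ,  0.26773143, -0.55038063]), 'moment': array([ 0.03629836, -0.00766643,  0.01220143]), 'width': 87.91514085215869}
```

View pics/side0.png

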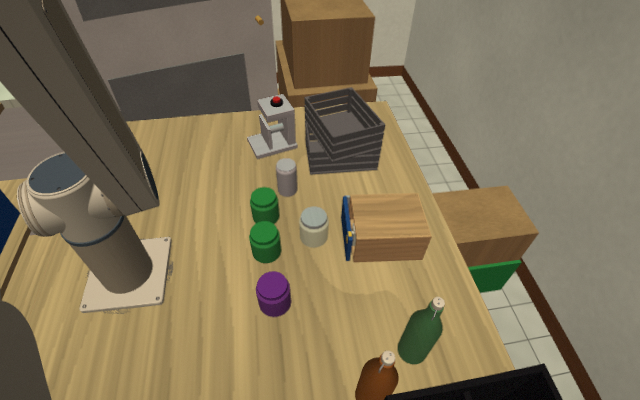

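View pics/top0.png

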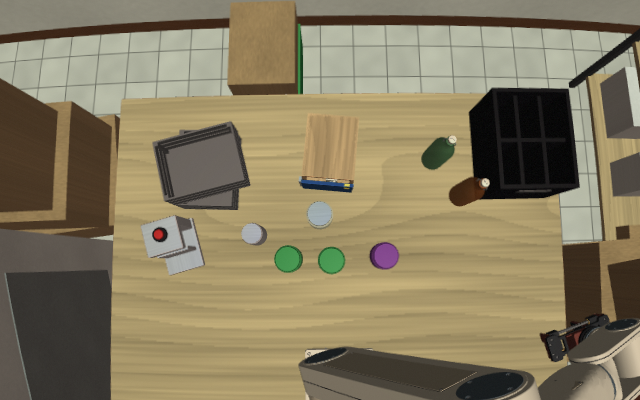

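The top view shows the clear jar with its steel lid at pixel (320,214), directly in front of the blue door at (327,184). The jar-shaped look-alikes are green at (288,259) and (331,260), and purple at (385,256). The clear one fits the description. I'll confirm it in a crop and measure positions.

```bash
python3 - <<'E'
from h import *
im=grab('top','top1.png')
c=im['color'][150:290,220:420]; cv2.imwrite('pics/crop1.png',cv2.cvtColor(cv2.resize(c,None,fx=4,fy=4,interpolation=cv2.INTER_CUBIC),cv2.COLOR_RGB2BGR))
print('jar lid',back(im,(320,214),96).round(),'greens',back(im,(288,258.5),96).round(),back(im,(331,260),96).round(),'purple',back(im,(385,256),96).round(),'can',back(im,(253,233),115).round())
for n in ['bottle_a','can','crusher','basket_low']: print(n,[(np.round(d['position']).tolist(),round(d['conf'],2)) for d in models.place_of('top',n)])
R=cv2.Rodrigues(readout.get_obs()['orientation'])[0]; print(R.round(2))
E
```

```text
jar lid [526.  54.  96.] greens [393. 151.  96.] [387.  22.  96.] purple [ 397. -140.   96.] can [469. 254. 115.]
bottle_a [([593.0, -406.0, -2.0], 0.96), ([716.0, -317.0, 3.0], 0.94)]
can [([473.0, 260.0, -1.0], 0.56)]
crusher [([437.0, 510.0, 1.0], 0.67), ([527.0, 61.0, 0.0], 0.51)]
basket_low []
[[-0.    0.29 -0.96]
 [-0.   -0.96 -0.29]
 [-1.    0.    0.  ]]
```

View pics/crop1.png

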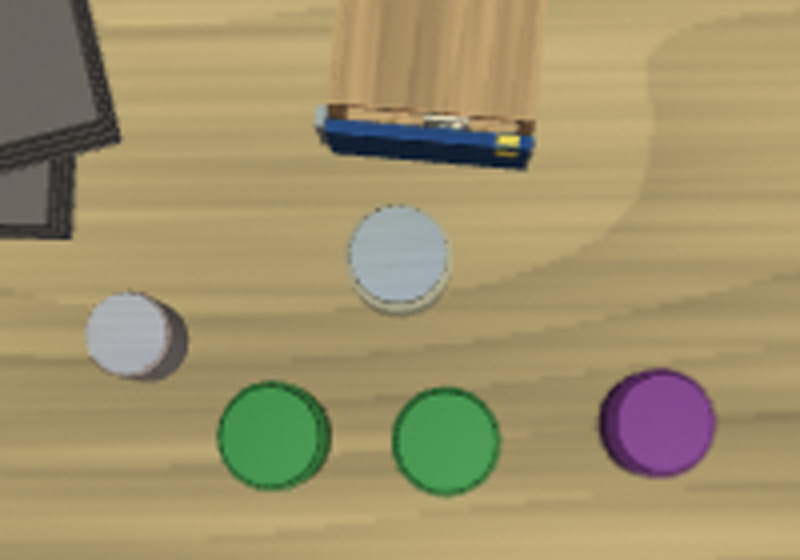

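The crop confirms it: the clear jar with the steel lid is at (319.7,213.5) px, which gives about (526,57) mm. The greens, purple and can are separate. The plan is to push the jar toward -y with two spread fingers, tips at z=40, to about (530,-140). The space there is free: purple is at (397,-140) and the nearest bottle at (593,-406).

Emit:
{"method": "apply_moves", "body": {
  "commands": [
    [[0.025,0.052,0,0.16],[0.05,0.104,0,0.32],[0.075,0.156,0,0.48],[0.1,0.208,0,0.64],[0.125,0.26,0,0.8],[0.15,0.312,0,0.96],[0.175,0.364,0,1.12],[0.2,0.416,0,1.278]]
  ],
  "gripper": 0.05
}}

```text
t: 2.15
ee_pos: [381.0, -180.7, 405.1]
orientation: [1.206, 1.21, -1.205]
ft_force: [1.2, -0.8, -0.4]
width: 49.9
```

Emit:
{"method": "apply_moves", "body": {
  "commands": [
    [[0.025,0.052,0,0],[0.05,0.104,0,0],[0.075,0.156,0,0],[0.1,0.208,0,0],[0.125,0.26,0,0],[0.146,0.309,0,0],[0.146,0.309,0,0],[0.146,0.309,0,0]]
  ]
}}

```text
t: 3.15
ee_pos: [526.0, 126.5, 404.4]
orientation: [1.208, 1.21, -1.21]
ft_force: [0.7, -0.4, 0.2]
width: 49.9
```

Emit:
{"method": "apply_moves", "body": {
  "commands": [
    [[0,0,-0.05,0],[0,0,-0.1,0],[0,0,-0.15,0],[0,0,-0.175,0],[0,0,-0.182,0],[0,0,-0.182,0]]
  ]
}}

```text
t: 3.9
ee_pos: [526.5, 125.8, 223.1]
orientation: [1.21, 1.209, -1.21]
ft_force: [1.1, 1.0, 0.3]
width: 50.2
```

```bash
python3 - <<'E'
from h import *
im=grab('side','side2.png'); c=im['color'][100:300,200:460]
cv2.imwrite('pics/c2.png',cv2.cvtColor(cv2.resize(c,None,fx=3,fy=3),cv2.COLOR_RGB2BGR)); print(readout.get_obs()['ee_pos'])
E
```

```text
[526.7921062  126.11319205 223.70047568]
```

View pics/c2.png

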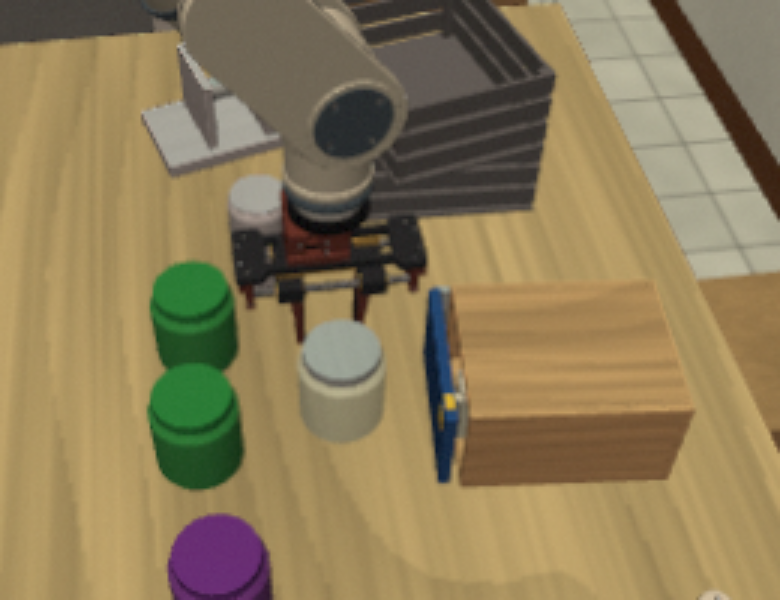

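The side view shows both fingers just behind the clear jar (crop (340,375)) and centred on it. I'll push now.

Emit:
{"method": "apply_moves", "body": {
  "commands": [
    [[0,-0.01,0,0],[0,-0.018,0,0],[0,-0.023,0,0],[0,-0.028,0,0],[0,-0.034,0,0],[0,-0.041,0,0],[0,-0.049,0,0],[0,-0.057,0,0]]
  ]
}}

```text
t: 4.95
ee_pos: [526.4, 69.2, 222.8]
orientation: [1.209, 1.209, -1.209]
ft_force: [-0.0, 4.2, 4.1]
width: 50.0
```

Emit:
{"method": "apply_moves", "body": {
  "commands": [
    [[0,-0.008,0,0],[0,-0.016,0,0],[0,-0.024,0,0],[0,-0.032,0,0],[0,-0.04,0,0],[0,-0.048,0,0],[0,-0.056,0,0],[0,-0.064,0,0]]
  ]
}}

```text
t: 5.95
ee_pos: [526.4, 5.1, 222.6]
orientation: [1.209, 1.209, -1.209]
ft_force: [-0.5, 4.3, 4.3]
width: 50.1
```

```bash
python3 - <<'E'
from h import *
im=grab('side','side3.png'); c=im['color'][100:360,180:480]
cv2.imwrite('pics/c3.png',cv2.cvtColor(cv2.resize(c,None,fx=2,fy=2),cv2.COLOR_RGB2BGR)); print(readout.get_obs()['ee_pos'],[d['position'] for d in models.place_of('side','jar')])
E
```

```text
[526.35763455   4.36512024 222.58864673] [[390.1, 153.8, 2.1], [398.6, -145.5, -3.4], [524.6, -34.0, 2.5], [387.7, 24.1, -0.2]]
```

View pics/c3.png

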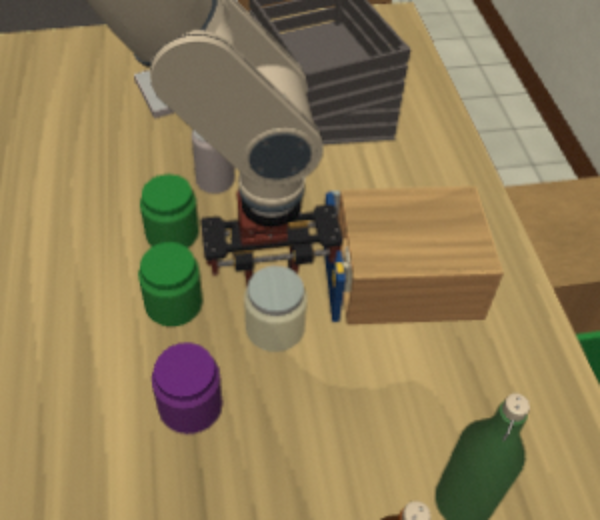

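The jar is upright and sliding, now at about (525,-34). I'll continue the push.

Emit:
{"method": "apply_moves", "body": {
  "commands": [
    [[0,-0.008,0,0],[0,-0.016,0,0],[0,-0.024,0,0],[0,-0.032,0,0],[0,-0.04,0,0],[0,-0.048,0,0],[0,-0.056,0,0],[0,-0.064,0,0]]
  ]
}}

```text
t: 7.05
ee_pos: [526.4, -58.9, 222.7]
orientation: [1.209, 1.209, -1.209]
ft_force: [0.0, 1.6, -1.6]
width: 50.1
```

Emit:
{"method": "apply_moves", "body": {
  "commands": [
    [[0,-0.008,0,0],[0,-0.016,0,0],[0,-0.024,0,0],[0,-0.032,0,0],[0,-0.039,0,0],[0,-0.045,0,0],[0,-0.048,0,0],[0,-0.048,0,0]]
  ]
}}

```text
t: 8.05
ee_pos: [526.4, -106.6, 222.7]
orientation: [1.209, 1.209, -1.209]
ft_force: [-0.4, -0.2, 0.2]
width: 50.5
```

Emit:
{"method": "apply_moves", "body": {
  "commands": [
    [[0,0.005,0,0],[0,0.02,0,0],[0,0.03,0,0],[0,0.03,0.05,0],[0,0.03,0.1,0],[0,0.03,0.12,0]]
  ],
  "gripper": 0.0
}}

```text
t: 8.8
ee_pos: [527.0, -75.5, 345.6]
orientation: [1.21, 1.206, -1.206]
ft_force: [1.0, -1.4, 0.6]
width: -0.0
```

```bash
python3 - <<'E'
from h import *
im=grab('side','side4.png'); c=im['color'][100:360,180:480]
cv2.imwrite('pics/c4.png',cv2.cvtColor(cv2.resize(c,None,fx=2.6,fy=2.3),cv2.COLOR_RGB2BGR)); print(readout.get_obs()['ee_pos'])
for cam in ('side','top'):
    if cam=='top': grab('top','top4.png')
    for n in ('jar','press_mark','flap_edge','hinge'): print(cam,n,[(np.round(d['position']),round(d['conf'],2)) for d in models.place_of(cam,n)])
E
```

```text
[527.45921028 -75.65482589 346.9720122 ]
side jar [(array([387.,  22.,   2.]), 0.98), (array([ 401., -142.,    2.]), 0.97), (array([392., 153.,   4.]), 0.83), (array([ 524., -150.,    2.]), 0.62)]
side press_mark [(array([607., -29.,  92.]), 0.85)]
side flap_edge [(array([614., -48., 105.]), 0.77)]
side hinge []
top jar [(array([385.,  21.,  -1.]), 0.76), (array([392., 158.,   5.]), 0.76), (array([ 526., -148.,   -3.]), 0.42)]
top press_mark [(array([609., -25.,  84.]), 0.68)]
top flap_edge [(array([610., -49., 106.]), 0.73)]
top hinge [(array([630., 113., 108.]), 0.8), (array([674., 408.,  99.]), 0.2)]
```

View pics/c4.png

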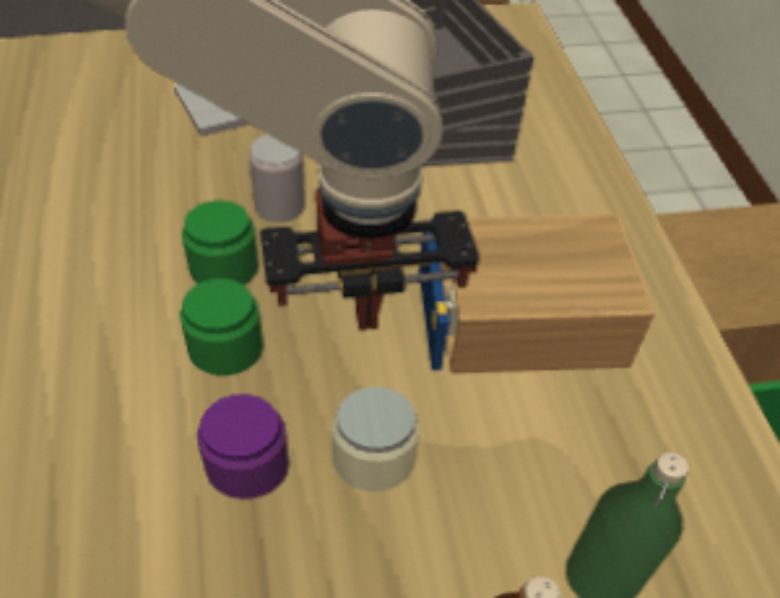

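The jar is upright at about (525,-149), 282 mm from the hinge. Next I'll press at the mark, about (608,-27,85), with closed fingers turned to match the door.

Emit:
{"method": "apply_moves", "body": {
  "commands": [
    [[0.02,0.025,0,-0.06],[0.04,0.053,0,-0.12],[0.04,0.053,-0.04,-0.12],[0.04,0.053,-0.07,-0.12],[0.04,0.053,-0.086,-0.12],[0.04,0.053,-0.086,-0.12],[0.045,0.0525,-0.086,-0.12],[0.05,0.052,-0.086,-0.12]]
  ]
}}

```text
t: 10.3
ee_pos: [577.4, -24.6, 257.9]
orientation: [1.298, 1.148, -1.295]
ft_force: [-0.0, -0.6, 0.6]
width: 0.9
```

```bash
python3 - <<'E'
from h import *
im=grab('side','side5.png'); c=im['color'][150:270,260:420]
cv2.imwrite('pics/c5.png',cv2.cvtColor(cv2.resize(c,None,fx=5,fy=5),cv2.COLOR_RGB2BGR)); print(readout.get_obs()['ee_pos'])
E
```

```text
[577.9106014  -24.60095825 257.95477176]
```

View pics/c5.png

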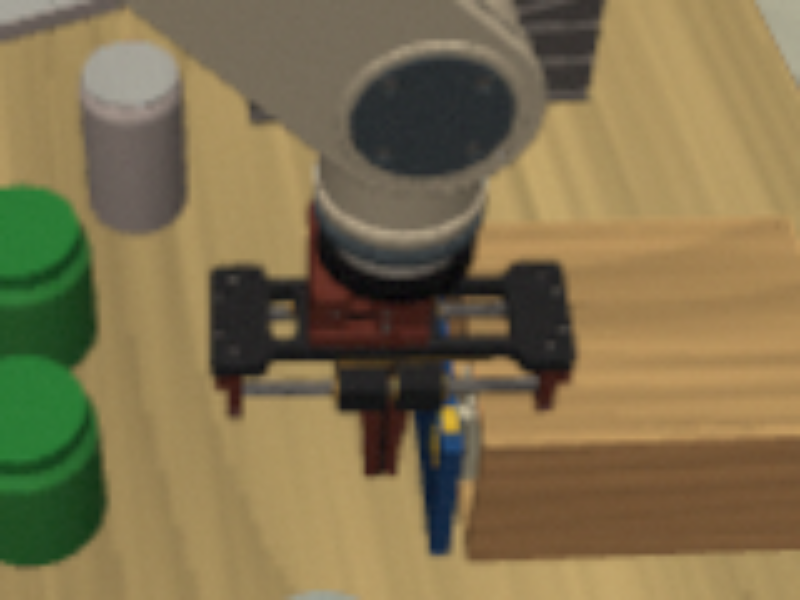

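The finger is in front of the yellow mark (crop (385,470) vs mark (450,415)). I'll advance slowly and watch the force.

Emit:
{"method": "apply_moves", "body": {
  "commands": [
    [[0.004,-0.0005,0,0],[0.008,-0.001,0,0],[0.011,-0.001,0,0],[0.014,-0.0015,0,0],[0.016,-0.002,0,0],[0.016,-0.002,0,0]]
  ]
}}

```text
t: 11.1
ee_pos: [592.5, -26.4, 256.6]
orientation: [1.297, 1.15, -1.297]
ft_force: [-0.3, 0.0, 0.4]
width: 0.6
```

Emit:
{"method": "apply_moves", "body": {
  "commands": [
    [[0.0015,0,0,0],[0.003,0,0,0],[0.0045,-0.0005,0,0],[0.0045,-0.0005,0,0]]
  ]
}}

```text
t: 11.6
ee_pos: [597.0, -26.9, 256.7]
orientation: [1.297, 1.15, -1.297]
ft_force: [0.6, 0.3, 0.0]
width: 0.5
```

Emit:
{"method": "apply_moves", "body": {
  "commands": [
    [[0.0015,0,0,0],[0.003,0,0,0],[0.0045,-0.0005,0,0],[0.0045,-0.0005,0,0]]
  ]
}}

```text
t: 12.1
ee_pos: [601.3, -27.4, 256.5]
orientation: [1.297, 1.15, -1.297]
ft_force: [-1.8, -1.3, 0.8]
width: -0.1
```

Emit:
{"method": "apply_moves", "body": {
  "commands": [
    [[0.0015,0,0,0],[0.003,-0.0005,0,0],[0.003,-0.0005,0,0]]
  ]
}}

```text
t: 12.48
ee_pos: [604.5, -27.8, 256.6]
orientation: [1.297, 1.15, -1.297]
ft_force: [-2.1, 1.0, 0.1]
width: 0.3
```

Emit:
{"method": "apply_moves", "body": {
  "commands": [
    [[0.0015,0,0,0],[0.0025,-0.0005,0,0],[0.0025,-0.0005,0,0]]
  ]
}}

```text
t: 12.85
ee_pos: [606.0, -28.0, 256.4]
orientation: [1.296, 1.153, -1.299]
ft_force: [-7.8, 2.6, 4.1]
width: 0.1
```

The force jumped to 8 N, which means the door is at its stop and past the catch. I'll withdraw.

Emit:
{"method": "apply_moves", "body": {
  "commands": [
    [[-0.008,0.001,0,0],[-0.02,0.0025,0,0],[-0.035,0.004,0,0],[-0.05,0.006,0,0],[-0.065,0.008,0,0],[-0.08,0.01,0,0],[-0.095,0.012,0,0],[-0.1,0.012,0,0]]
  ]
}}

```text
t: 13.85
ee_pos: [505.8, -16.2, 256.7]
orientation: [1.297, 1.151, -1.297]
ft_force: [0.5, 0.3, -0.0]
width: 0.5
```

```bash
python3 - <<'E'
from h import *
im=grab('side','side6.png'); c=im['color'][150:290,260:440]
cv2.imwrite('pics/c6.png',cv2.cvtColor(cv2.resize(c,None,fx=4,fy=4),cv2.COLOR_RGB2BGR)); print(readout.get_obs()['ee_pos'])
for cam in ('side','top'):
    if cam=='top': grab('top','top6.png')
    for n in ('press_mark','flap_edge','plunger_tip'): print(cam,n,[(np.round(d['position']),round(d['conf'],2)) for d in models.place_of(cam,n)])
E
```

```text
[505.80254983 -16.33282913 256.66969768]
side press_mark [(array([555., -10.,  89.]), 0.61), (array([676., 409.,   1.]), 0.28)]
side flap_edge [(array([554., -29., 106.]), 0.76)]
side plunger_tip [(array([579.,  14.,  57.]), 0.4)]
top press_mark []
top flap_edge []
top plunger_tip [(array([586.,  16.,  57.]), 0.55)]
```

View pics/c6.png

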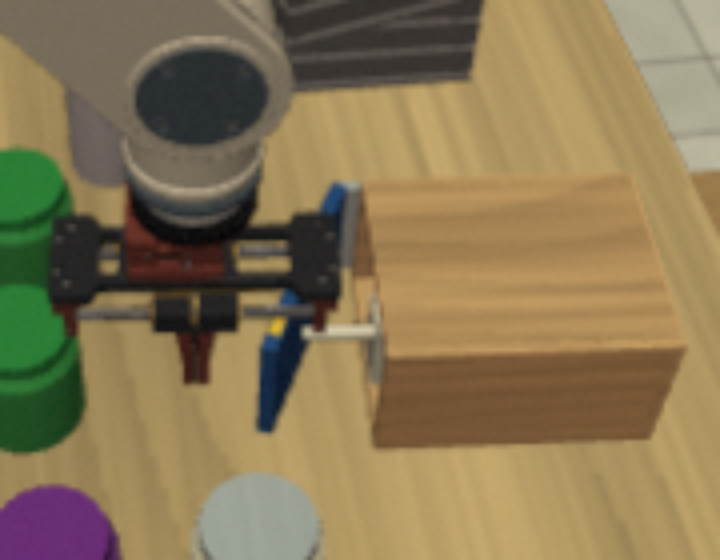

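View pics/top6.png

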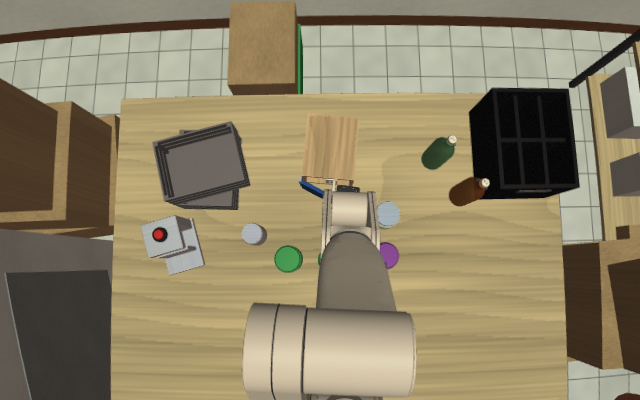

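The door popped ajar to about 0.4 (edge at about (554,-29)), and the white plunger is out at about (582,15) with its top at z=65. I'll work out the arc for a finger behind the door with the tip at z≈78, above the plunger.

```bash
python3 - <<'E'
import numpy as np
H=np.array([631,112.]); a=np.radians(-6.8)
xc=np.array([np.cos(a),np.sin(a)]); yc=np.array([-xc[1],xc[0]])
for th in [.3,.4,.5,.6,.7,.8,.9,1.0,1.1,1.2,1.3,1.4,1.5,1.57]:
    c,s=np.cos(th),np.sin(th); R=np.array([[c,s],[-s,c]])
    d=R@-yc; n=R@xc; off=6+14*abs(c)+10*abs(s)
    print(th,(H+130*d+off*n).round(),(H+130*d+(off+18)*n).round(),'edge',(H+160*d).round())
E
```

```text
0.3 [599. -16.] [615. -23.] edge [566. -34.]
0.4 [586. -12.] [602. -21.] edge [552. -27.]
0.5 [574.  -7.] [589. -18.] edge [538. -18.]
0.6 [563.  -1.] [576. -13.] edge [526.  -8.]
0.7 [552.   6.] [564.  -7.] edge [514.   3.]
0.8 [542.  15.] [553.   1.] edge [504.  15.]
0.9 [532.  25.] [542.   9.] edge [495.  28.]
1.0 [524.  35.] [532.  19.] edge [487.  42.]
1.1 [516.  47.] [523.  30.] edge [481.  57.]
1.2 [510.  60.] [515.  42.] edge [476.  72.]
1.3 [505.  73.] [508.  55.] edge [473.  88.]
1.4 [502.  87.] [503.  69.] edge [471. 104.]
1.5 [500. 101.] [499.  83.] edge [471. 120.]
1.57 [500. 111.] [498.  94.] edge [472. 131.]
```

Emit:
{"method": "apply_moves", "body": {
  "commands": [
    [[0,0,0.04,0],[0,0,0.06,0],[0.03,-0.006,0.06,0],[0.06,-0.012,0.06,0],[0.096,-0.018,0.06,0],[0.096,-0.018,0.06,0],[0.096,-0.018,0.03,0],[0.096,-0.018,0.004,0]]
  ]
}}

```text
t: 15.25
ee_pos: [602.0, -34.2, 259.8]
orientation: [1.297, 1.151, -1.298]
ft_force: [0.9, -0.5, -1.0]
width: 0.4
```

```bash
python3 - <<'E'
from h import *
im=grab('side','side7.png'); c=im['color'][150:290,260:440]
cv2.imwrite('pics/c7.png',cv2.cvtColor(cv2.resize(c,None,fx=4,fy=4),cv2.COLOR_RGB2BGR)); o=readout.get_obs();print(o['ee_pos'],o['ft_force'])
E
```

```text
[600.70664473 -34.16535719 256.55896712] [-1.5779632  -0.455498   -1.52327573]
```

View pics/c7.png

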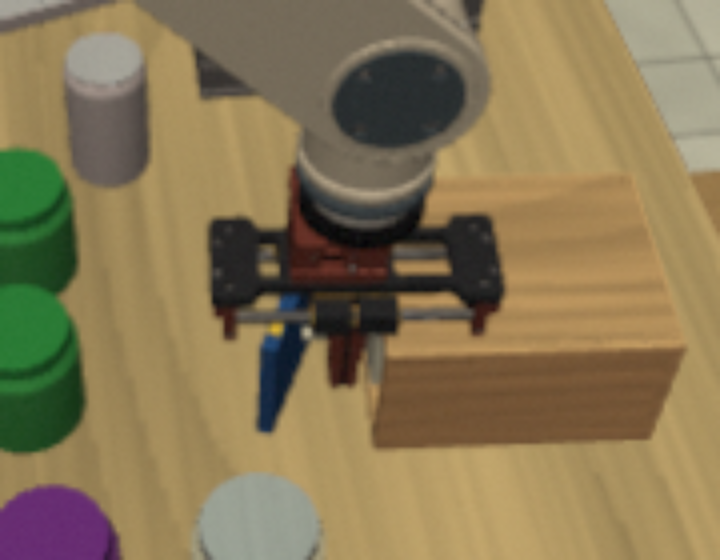

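The finger is behind the door, between its back and the cupboard, and touching nothing. Now I'll sweep along the arc.

Emit:
{"method": "apply_moves", "body": {
  "commands": [
    [[-0.008,0.012,0.003,0],[-0.015,0.021,0.003,0],[-0.021,0.024,0.003,0],[-0.027,0.027,0.003,0],[-0.033,0.03,0.003,0],[-0.038,0.033,0.003,0],[-0.044,0.036,0.003,0],[-0.049,0.04,0.003,0]]
  ]
}}

```text
t: 16.3
ee_pos: [553.5, 5.7, 263.6]
orientation: [1.297, 1.15, -1.297]
ft_force: [0.9, -0.1, 0.5]
width: 0.4
```

Emit:
{"method": "apply_moves", "body": {
  "commands": [
    [[-0.005,0.005,0,0],[-0.01,0.009,0,0],[-0.015,0.014,0,0],[-0.02,0.019,0,0],[-0.024,0.024,0,0],[-0.028,0.029,0,0],[-0.032,0.035,0,0],[-0.036,0.041,0,0]]
  ]
}}

```text
t: 17.3
ee_pos: [517.7, 47.0, 263.7]
orientation: [1.297, 1.15, -1.297]
ft_force: [0.2, -0.1, -0.2]
width: 0.5
```

```bash
python3 - <<'E'
from h import *
im=grab('side','side8.png'); c=im['color'][130:290,240:440]
cv2.imwrite('pics/c8.png',cv2.cvtColor(cv2.resize(c,None,fx=3.7,fy=3.7),cv2.COLOR_RGB2BGR)); o=readout.get_obs();print(o['ee_pos'],o['ft_force'])
print([(np.round(d['position']),round(d['conf'],2)) for d in models.place_of('side','flap_edge')])
E
```

```text
[517.14475633  47.47762664 263.5772449 ] [-0.10872787  0.01122457 -0.74463086]
[(array([481.,  53., 102.]), 0.71)]
```

View pics/c8.png

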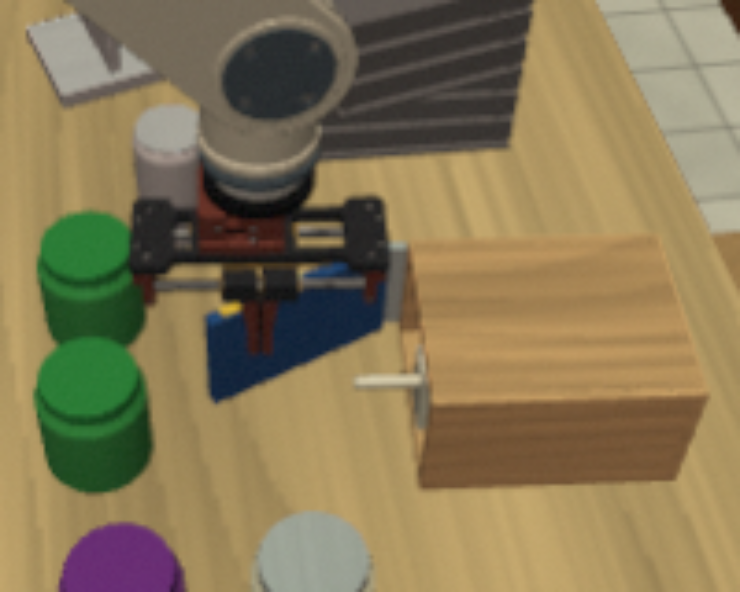

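The door follows as planned and stands at about 1.1 rad. I'll continue to about 1.55.

Emit:
{"method": "apply_moves", "body": {
  "commands": [
    [[-0.003,0.006,0,0],[-0.006,0.013,0,0],[-0.009,0.02,0,0],[-0.012,0.027,0,0],[-0.014,0.034,0,0],[-0.015,0.041,0,0],[-0.016,0.047,0,0],[-0.016,0.052,0,0]]
  ]
}}

```text
t: 18.4
ee_pos: [501.8, 99.0, 263.6]
orientation: [1.297, 1.15, -1.297]
ft_force: [0.4, 0.4, 0.3]
width: 0.7
```

Emit:
{"method": "apply_moves", "body": {
  "commands": [
    [[0,0.004,0,0],[0,0.008,0,0],[0,0.01,0,0],[0,0.01,0,0]]
  ]
}}

```text
t: 18.9
ee_pos: [501.9, 108.7, 263.7]
orientation: [1.297, 1.15, -1.297]
ft_force: [0.6, -0.6, -0.3]
width: 0.7
```

```bash
python3 - <<'E'
from h import *
im=grab('side','side9.png'); c=im['color'][130:290,240:440]
cv2.imwrite('pics/c9.png',cv2.cvtColor(cv2.resize(c,None,fx=3.7,fy=3.7),cv2.COLOR_RGB2BGR)); o=readout.get_obs();print(o['ee_pos'],o['ft_force'])
print([(np.round(d['position']),round(d['conf'],2)) for d in models.place_of('side','flap_edge')])
E
```

```text
[501.93389196 108.63139243 263.68173572] [0.32790485 0.55066774 0.27971551]
[(array([472., 129., 106.]), 0.68)]
```

View pics/c9.png

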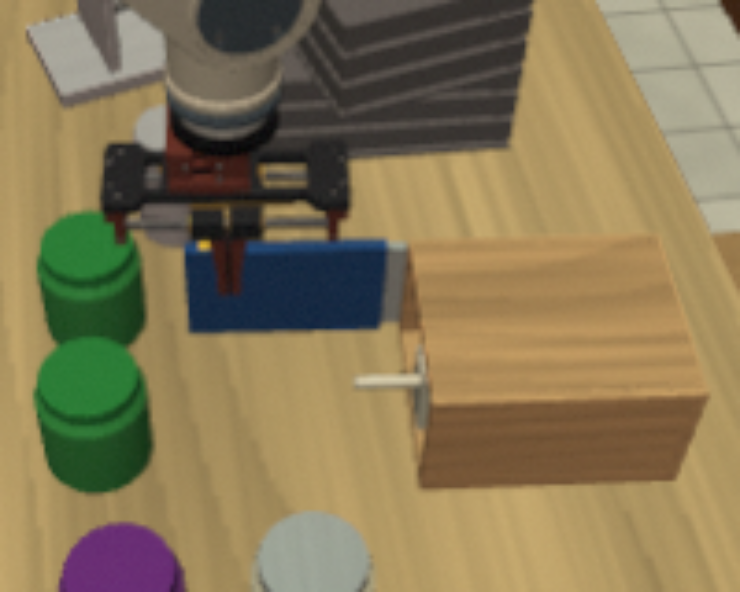

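The edge is at (472,129), so the door is at about 1.56 rad and square. I'll back off and rise clear.

Emit:
{"method": "apply_moves", "body": {
  "commands": [
    [[0,-0.01,0,0],[0,-0.025,0,0],[0,-0.04,0,0],[0,-0.04,0.04,0],[0,-0.04,0.09,0],[0,-0.06,0.14,0],[-0.05,-0.09,0.15,0],[-0.05,-0.09,0.15,0]]
  ]
}}

```text
t: 20.0
ee_pos: [449.3, 16.6, 414.4]
orientation: [1.299, 1.149, -1.299]
ft_force: [1.1, 1.1, -0.1]
width: 0.9
```

```bash
python3 - <<'E'
from h import *
im=grab('side','side10.png'); o=readout.get_obs();print(o['t'],o['ee_pos'],o['ft_force'])
for cam in ('side','top'):
    if cam=='top': grab('top','top10.png')
    for n in ('jar','flap_edge','press_mark','can'): print(cam,n,[(np.round(d['position']),round(d['conf'],2)) for d in models.place_of(cam,n)])
E
```

```text
20.05 [450.77109115  17.25589123 414.26676672] [0.63487109 0.1374141  0.58774412]
side jar [(array([ 528., -152.,    2.]), 0.84), (array([393., 149.,   2.]), 0.79), (array([ 398., -141.,    0.]), 0.78), (array([386.,  25.,   1.]), 0.59), (array([630., 112., 108.]), 0.46), (array([473., 129., 107.]), 0.29)]
side flap_edge [(array([473., 129., 105.]), 0.94)]
side press_mark [(array([488., 134.,  88.]), 0.91)]
side can [(array([470., 261.,  -0.]), 0.65)]
top jar [(array([ 405., -142.,   -1.]), 0.96), (array([396., 159.,   1.]), 0.93), (array([ 529., -147.,    0.]), 0.9), (array([388.,  19.,  -1.]), 0.61)]
top flap_edge [(array([465., 129., 104.]), 0.62)]
top press_mark [(array([491., 132.,  82.]), 0.64)]
top can [(array([472., 262.,  -2.]), 0.73)]
```

View pics/side10.png

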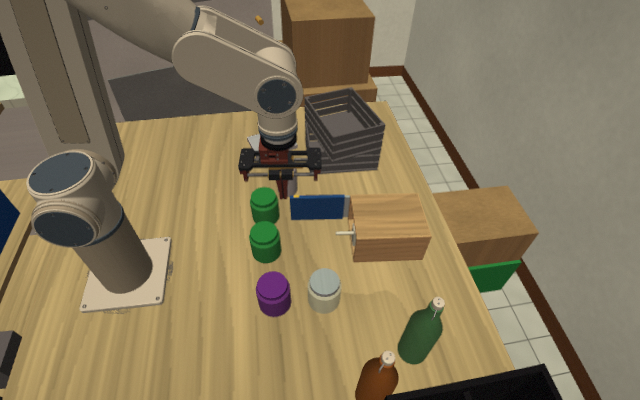

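View pics/top10.png

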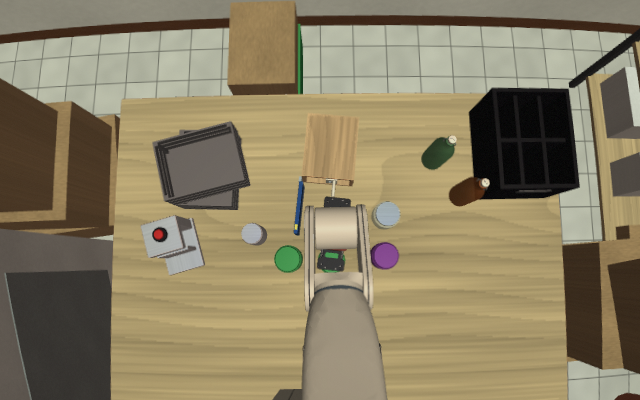

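The door (top view (299,207)) stands square to the cupboard front. The jar (387,214) is upright and well clear, the bystanders haven't moved, and the gripper touches nothing. I'm handing the job in.

```bash
python3 -c "
from h import *
print(workorder.close_job())"
```

```text
the job is handed in; nothing more can be done
None
```

The job is done and handed in at about 20 s of the 61 s allowed; `close_job()` reports no verdict.

- **Jar:** I slid it upright along the platform to about (528,-149) mm. That is about 280 mm from the hinge, where more than 210 mm counts as clear.
- **Door:** I pressed it at the yellow mark to its stop, at about 8 N, and let go. It popped ajar to about 0.4 rad, and I pushed it round from behind with the finger above the plunger.
- **Last checks:** The door's free edge reads (473,129) mm in the side view, which puts it at about 1.56 rad, square to the front. The can and look-alike jars read within a few mm of where they started. The bottles, baskets and crusher look unmoved in the pictures, but I did not measure them again. The gripper was clear of everything, with about 1 N or less on the wrist.
- **Disagreement:** The top camera placed the door edge about 8 mm nearer the robot, at x = 465 instead of 473. Both cameras read y = 129, so the door angle comes out about the same.

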